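# Unclip the filter cover of the vacuum packer

### The job

Take the grey filter cover off the top of the vacuum packing machine and lay it flat, fin up, in the shallow steel tray for washing. Push the white snap tab inwards, away from the cover, only as hard as it takes for the cover's edge to spring up (the tab is brittle plastic), then draw the cover's tongues out from under the lip at its other end and lift it off without forcing it or dropping it. Leave the deep pan, the shaker jar and the squeeze bottle where they stand.

Things in the scene. Friction and masses are not known exactly. Their poses are not given: they have to be found in the camera images.
- machine: Steel vacuum packing machine, fixed, 240 (x) x 300 (y) x 90 mm high; origin at the centre of its underside. The cover lies in a recess of its top deck, underside 84 mm up, sideways play 1 to 1.5 mm. A fixed lip (top 92.5 mm up) over the recess's +y end holds the cover's tongues; the white snap tab stands at the -y end. Pushing on machine or tab with over 12 N breaks the tab.
- tab_face (a point): Nominal middle of the face of the tab's thumb plate that looks to the cover (machine +y); 114 mm above the machine's underside, 28 mm to -y of its centre. Fixed to the machine, with its axes: it does not follow the tab. The white plate, 34 wide (x), 6 thick, spans 94 to 132 mm above the underside. Bent in use, its real face lies up to 10 mm either way (+y or -y) of this point.
- tab_hook (a point): Nominal tip of the tab's hook over the cover's edge (fixed to the machine, its axes): 26 mm wide, 4 thick, overlapping the edge by 3 to 4.5 mm. Push the plate to -y: it stiffens by 0.7 N per mm, the hook lets go after 7 to 9 mm, at 6 to 8 N; a hard stop follows at 11 mm, 9 N. A spring bar then lifts the cover's edge 14 mm and holds it up; the tab, let go, springs back under it.
- cover: Loose grey plastic filter cover, about 160 g: plate 96 (x) x 120 (y) x 5 mm; origin at the centre of its underside. Clipped in, it has the machine's axes and lies at 0, +55, 84 mm in its frame. Two tongues 3 mm thick reach 6 mm beyond its +y edge, under the lip; they break at 25 N. Sprung up, it leans about 7 degrees; draw it 8 to 11 mm towards -y to clear the lip, then lift.
- cover_edge (a point): Middle of the cover's -y edge, on the plate's top face, under the tab's hook; it moves with the cover and rises 14 mm, to 103 mm above the machine's underside, when the hook lets go. Keep the pushing fingertips above that height.
- fin_top (a point): Centre of the top of the cover's upright grip fin, 14 mm thick (x) x 44 long (y), which stands 32 mm high on the middle of the plate (top 37 mm above the cover's underside).
- tray: Shallow open steel tray, 265 (x) x 165 (y) x 25 mm high, walls and floor 3 mm; origin at the centre of its underside. It stands left or right of the machine.
- deep_pan: Deep open steel pan, 265 x 165 x 100 mm high, on the other side of the machine from the tray: a bystander. Origin at the centre of its underside.
- shaker: Shaker jar with a screw cap, 52 mm across, 120 high, a bystander beyond a corner of the machine; origin at the centre of its underside.
- squeeze: Squeeze bottle, 60 mm across, 170 high, a bystander beyond a corner of the machine; origin at the centre of its underside.
Mind the look-alikes: they are no part of the job. There is more than one size of the cover; the one meant has the size given above.

How it is judged (in metres and radians):
On the way, in this order (a step that is already met when the one before it is completed fails the run):
1. the tab is pressed and the cover's edge springs up by 9 mm or more, its tongues still under the lip (z of cover_edge in the frame of machine above 0.098 m and z of cover in the frame of machine below 0.104 m and y of cover in the frame of machine above 0.051 m), for 0.1 s.
2. the cover is lifted clear of the machine, 30 mm or more above its seat (z of cover in the frame of machine above 0.114 m), for 0.1 s.
At the end, for the whole second after the job is handed in: the cover lies still and flat (fin up, within 6 degrees) on the floor of the shallow tray, within 100 mm of its centre, its underside less than 9 mm above the tray's underside (z of cover in the frame of tray between -0.002 and 0.009 m and horizontal distance between cover and tray below 0.1 m and angle between cover's own z axis and vertical below 0.1 rad and linear speed of cover below 0.02 m/s); the robot touches nothing.
It fails at once if the robot pushes on the tab or the machine with more than 12 N (contact force between any of the arm, the fingers and machine above 12 N).
It fails at once if the cover is forced against the hook or lip with more than 25 N (contact force between cover and machine above 25 N).
It fails at once if the cover is dropped: faster than 0.8 m/s while not touched by the robot (linear speed of cover above 0.8 m/s and contact force between the fingers and cover below 0.05 N).
It fails at once if a bystander is moved by more than 30 mm (distance of any of deep_pan, shaker, squeeze from where it was at the start of the episode above 0.03 m).
It fails at once if a bystander is tipped (angle between any of shaker, squeeze's own z axis and vertical above 0.3 rad).
It also fails if it takes over 61 s, if anything falls off the work surface, if the arm or the gripper's body presses on something with over 40 N, if the wrist force passes 120 N, or if a joint passes its speed limit or range.

### The arm

A 7-joint arm with a two-finger parallel gripper is mounted at the origin on the work surface. World frame = base frame: x ahead of the robot, y to its left, z up, the work surface at z = 0. Lengths are in m, angles in degrees, forces in N, time in s.
With the tool pointing down it reaches from about 0.425 to 0.8 m from the base axis. Payload 8.3 kg.
Tool frame: the origin (TCP) lies midway between the tips of the shut fingers; the grasp point (between the pads) lies 19 mm behind it; z points along the fingers, y is the line along which they close (so a half turn about z gives the same grasp; the last joint's range is limited). The gripper opens to 85 mm and grips with 20 to 120 N. Pads are 22 mm wide; open, the fingers measure 114 mm over their backs; the gripper's body (76 mm by 85 mm) begins 54 mm behind the grasp point. The pads swing forward as they close: fully open they stand 13 mm farther back than shut.
Start: joints at [72.084, 21.967, 0.94, 78.501, -0.361, 79.538, -2.664], TCP at [0.155, -0.606, 0.231] pointing down, gripper open.
Joint ranges: [-169.22, 169.22], [-14.56, 117.87], [-87.37, 89.26], [10.42, 133.3], [-82.24, 262.24], [0.94, 117.77], [-172.7, 172.7]. Speed limits (degrees/s): [136.94, 136.94, 172.46, 172.46, 180, 180, 180].

### API

Orientations are given as a 3x3 rotation matrix whose columns are the frame's x, y, z axes.
In Python, from station import bot gives the robot as it stands.
- The arm moves only by the tool arm_command, never from a script. Its argument "increments" is a list that holds one entry, the list of rows, each a list of 6 numbers: the shift along the tool's x, y, z in cm, then the turn, a rotation vector about the tool's x, y, z in rad. In form: [[[x, y, z, rx, ry, rz], ...]]. A call has 1 to 5 rows; each row is the pose to reach, as a shift and turn from the pose commanded when the call began, along the tool's axes at that moment; what a row does not reach only later rows make up. A row lasts 1/8 s, in which the tool goes at most 62.5 mm and 10.7 degrees, less where a joint would pass 70% of its speed; a pose out of reach is approached as far as the arm can. A call with a gripper value outside its range is refused whole. "claw" is the gripper command: -1 is fully open, 1 is shut, values between are in proportion, set as the call begins (left out, the last holds). The fingers move at their own pace and stop on an object; "grip_force" is the grip in N (left out, the last holds). Time passes only in rows, so rows that repeat a pose let the fingers close. It gives the time, the measured TCP pose, the force, the opening and the grip force at its end, in the units of the state.
- bot.get_obs(): the state, without advancing time (a new reading comes with each control period).
- bot.snapshot(name): name is "side" or "top"; returns the picture (480x640x3 uint8, red, green, blue); there is no depth.
- bot.camera_model(name): a dict with "intrinsics" (3x3 intrinsics, pixels), "world_to_cam" (4x4, takes a point from world to camera coordinates). Camera axes: x right, y up, looking along -z (the intrinsics and any distortion apply to the point x, -y, -z); pixel columns grow to the right and rows downward; lengths in m; the calibration is good to about 2 mm. A picture is of the moment at which its call begins. camera_model takes no time and is no camera call.
- bot.sign_off(): hands the job in; it is judged then, once.
The state is a dict: "t": time; "joint_positions": joint angles; "joint_vel": joint speeds; "effort": joint torques, N m; "tool_pos": TCP position; "tool_rot": TCP orientation; "force": force on the tool from outside, world axes, zero at the start; "ft_torque": the same for the moment, N m; "opening": opening from 0.0 (shut) to 1.0 (fully open); "finger_force": force on a finger pad.
Only numpy, scipy, OpenCV 4.12 (cv2) and the standard library are available. Lean on these libraries where they do the work, as an engineer would, in place of code of your own. Each camera call takes 0.05 s, during which the arm holds its last target. There are 200 camera calls.

## Working session

There is one attempt and no reset: what is moved stays moved. The work goes in short steps, Python scripts to look and compute and a tool call to move; the robot and the scene stay as the last step left them, time stands still between calls to the robot, and variables do not carry over. Pictures are saved under pics/ and viewed, at most 12 in all, crops included, and the job is handed in when it is done.

Besides the shell and the picture viewer there is one more tool, called as a command line: name --argument value ..., lists and objects as JSON in quotes. arm_command: Moves the arm, as the interface text tells. Its arguments: {"type":"object","properties":{"increments":{"type":"array","items":{"type":"array","items":{"type":"array","items":{"type":"number"}}}},"claw":{"type":"number"},"grip_force":{"type":"number"}},"required":["increments"]}

```bash
ls; mkdir -p pics
python3 - <<'E'
from station import bot
import cv2,numpy as np
for n in("top","side"):
    cv2.imwrite(f"pics/{n}0.png",bot.snapshot(n)[:,:,::-1])
    m=bot.camera_model(n);print({k:np.round(v,3).tolist() if not isinstance(v,str) else v for k,v in m.items()})
o=bot.get_obs();print({k:np.round(v,3).tolist() for k,v in o.items()})
E
```

```text
pics
{'intrinsics': [[462.678, 0.0, 319.976], [0.0, 462.678, 236.191], [0.0, 0.0, 1.0]], 'world_to_cam': [[0.031, -1.0, -0.005, 0.002], [0.992, 0.03, 0.121, -0.462], [-0.121, -0.009, 0.993, -1.052], [0.0, 0.0, 0.0, 1.0]]}
{'intrinsics': [[555.472, 0.0, 317.239], [0.0, 555.472, 247.032], [0.0, 0.0, 1.0]], 'world_to_cam': [[-0.999, -0.036, -0.013, 0.451], [0.009, -0.566, 0.824, -0.082], [-0.037, 0.824, 0.566, -1.289], [0.0, 0.0, 0.0, 1.0]]}
{'t': 0.1, 'joint_positions': [72.084, 22.011, 0.938, 78.556, -0.362, 79.539, -2.665], 'joint_vel': [-0.105, -0.072, -0.042, -0.091, 0.005, -0.041, -0.038], 'effort': [0.002, -62.914, 0.847, -37.276, 0.017, 0.01, -0.0], 'tool_pos': [0.154, -0.605, 0.23], 'tool_rot': [[0.969, 0.247, -0.0], [0.247, -0.969, 0.002], [-0.0, -0.002, -1.0]], 'force': [-0.22, 0.877, -0.088], 'ft_torque': [-0.029, -0.008, 0.028], 'finger_force': 0.0, 'opening': 0.999}
```

View pics/top0.png

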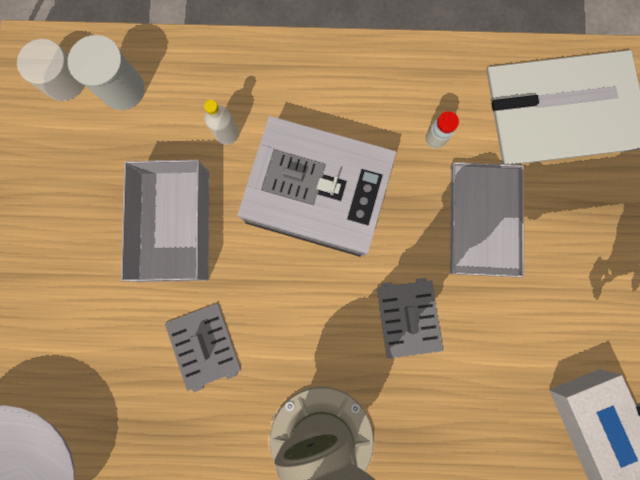

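View pics/side0.png

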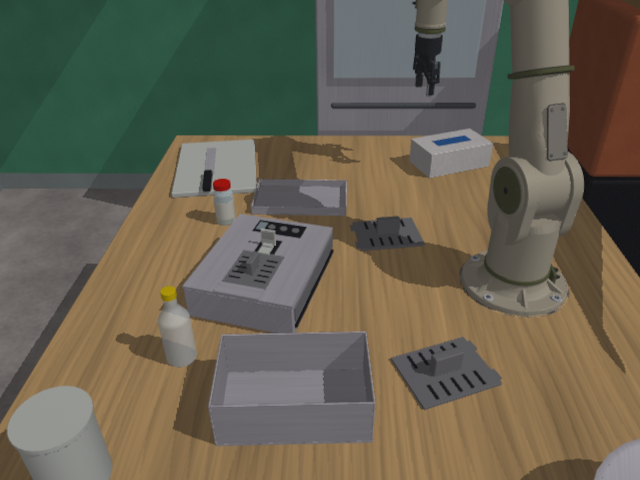

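Top view: the machine is at about (318,185) with the cover at (293,177), tab at (328,185) and control panel at (366,195). The shallow tray is on the right at (487,218) and the deep pan on the left at (165,220). The squeeze bottle (222,120) and shaker (442,130) are near the machine's far corners. Two loose covers, both look-alikes, lie in front. Next I'll zoom in on the machine.

```bash
cat > h.py <<'E'
import numpy as np,cv2
from station import bot
def ray(n,u,v):
    m=bot.camera_model(n);K=np.array(m["intrinsics"]);T=np.array(m["world_to_cam"])
    d=np.linalg.inv(K)@[u,v,1];d=np.array([d[0],-d[1],-d[2]])
    R=T[:3,:3];return -R.T@T[:3,3],R.T@d
def onz(n,u,v,z):
    c,d=ray(n,u,v);return c+d*(z-c[2])/d[2]
def tri(a,b):  # a,b=(name,u,v)
    (c1,d1),(c2,d2)=ray(*a),ray(*b)
    s=np.linalg.lstsq(np.c_[d1,-d2],c2-c1,rcond=None)[0]
    p,q=c1+s[0]*d1,c2+s[1]*d2;return (p+q)/2,np.linalg.norm(p-q)
def proj(n,p):
    m=bot.camera_model(n);q=np.array(m["world_to_cam"])@[*p,1];q=np.array(m["intrinsics"])@[q[0],-q[1],-q[2]];return q[:2]/q[2]
E
python3 - <<'E'
import cv2,numpy as np
t=cv2.imread("pics/top0.png");s=cv2.imread("pics/side0.png")
a=cv2.resize(t[110:260,232:402],None,fx=4,fy=4,interpolation=cv2.INTER_CUBIC)[:600,:680]
b=cv2.resize(s[210:330,185:340],None,fx=5,fy=5,interpolation=cv2.INTER_CUBIC)
cv2.imwrite("pics/tc.png",a);cv2.imwrite("pics/sc.png",b)
# tray rim quad & machine top by brightness/low saturation
hsv=cv2.cvtColor(t,cv2.COLOR_BGR2HSV)
m=((hsv[...,1]<50)&(hsv[...,2]>60)).astype(np.uint8)
for nm,(x0,x1,y0,y1) in dict(tray=(445,530,155,285),mach=(232,402,110,262)).items():
    q=np.zeros_like(m);q[y0:y1,x0:x1]=m[y0:y1,x0:x1]
    c=max(cv2.findContours(q,0,2)[0],key=cv2.contourArea)
    print(nm,cv2.minAreaRect(c),cv2.approxPolyDP(cv2.convexHull(c),4,True)[:,0].tolist())
E
```

```text
tray ((489.329833984375, 215.10818481445312), (77.9544677734375, 121.23652648925781), 0.7440592050552368) [[529, 155], [522, 276], [450, 272], [451, 165]]
mach ((316.1320495605469, 185.5377197265625), (135.7122039794922, 110.3005142211914), 15.945395469665527) [[269, 116], [395, 151], [366, 253], [248, 223], [238, 215]]
```

View pics/tc.png

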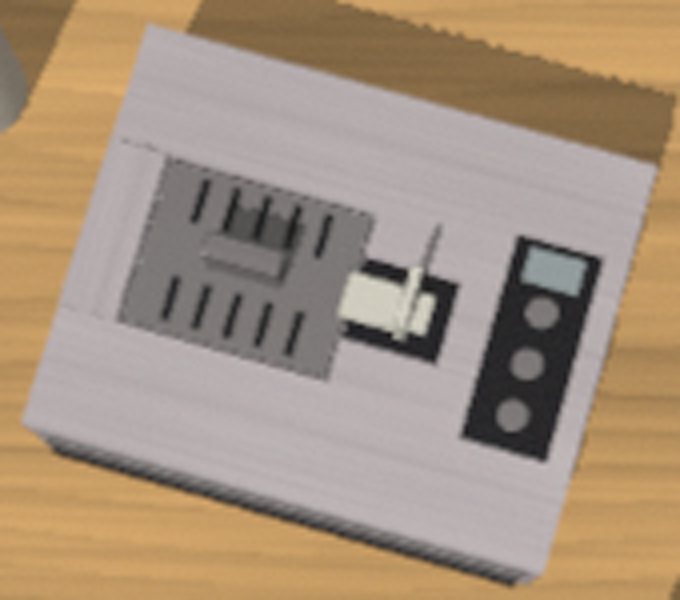

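View pics/sc.png

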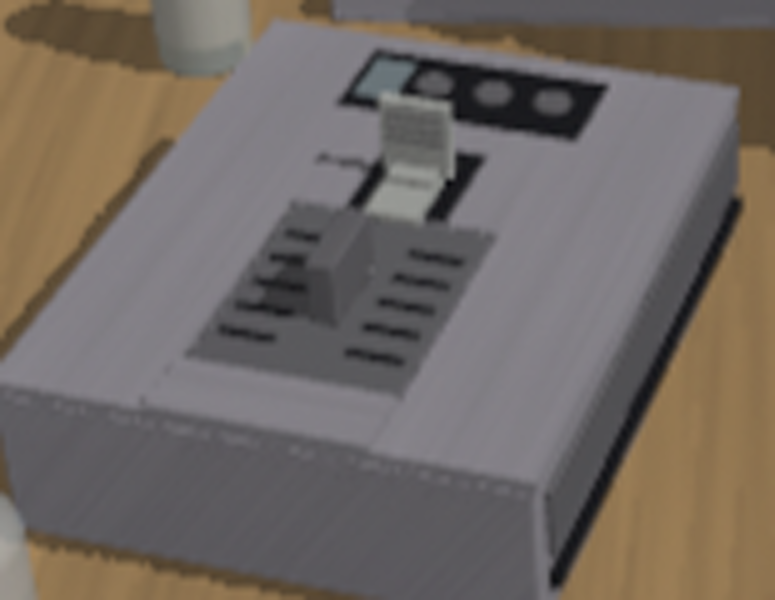

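The close crops show the cover with its fin, with the lip to its left (image). The white tab plate's top edge runs about crop (418,267)–(402,340), and its face in the side crop spans (382,95)–(452,178). Next I'll turn these pixels into positions.

Run:
```python
from h import *
np.set_printoptions(precision=4,suppress=True)
T=lambda x,y:("top",232+(x-1.5)/4,110+(y-1.5)/4)
S=lambda x,y:("side",185+(x-2)/5,210+(y-2)/5)
# top deck corners: +y/far, -y/far, -y/near, +y/near
tc=[(150,25),(660,165),(538,575),(25,425)];sc=[(2,385),(275,20),(740,90),(540,487)]
P=[]
for a in tc: P.append(onz(*T(*a),.09))
Q=[onz(*S(*b),.09) for b in sc]
for a,b,p,q in zip(tc,sc,P,Q): print(p[:2],q[:2],tri(T(*a),S(*b)))
for P in(P,Q):
    P=np.array(P);c=P.mean(0)
    print("c",c,[np.linalg.norm(P[i]-P[(i+1)%4]) for i in range(4)],
      [np.degrees(np.arctan2(*(d[[1,0]]))) for d in (P[0]-P[1],P[3]-P[2],P[0]-P[3],P[1]-P[2])])
print("cover corners z.089",[onz(*T(*a),.089)[:2] for a in[(168,157),(373,215),(328,380),(120,320)]])
print("fin top T",[onz(*T(*a),.121)[:2] for a in [(208,235),(290,255),(280,282),(200,258)]])
print("fin top S",[onz(*S(*a),.121)[:2] for a in [(343,203),(377,225),(343,272),(306,265)]])
print("plate top: T cover-side corners",[onz(*T(*a),.132)[:2] for a in[(412,268),(394,338)]],[onz(*S(*a),.132)[:2] for a in[(382,95),(453,105)]])
print([onz(*S(*a),.094)[:2] for a in[(383,163),(450,178)]])
for a,b in[((412,268),(382,95)),((394,338),(453,105))]:print(tri(T(*a),S(*b)))
# tray
for z,pts in((.025,[(451.5,164.5),(522.5,165),(523,274.5),(450.5,273)]),):
    R=np.array([onz("top",*p,z) for p in pts]);print("tray",R[:,:2],R.mean(0),[np.linalg.norm(R[i]-R[(i+1)%4]) for i in range(4)])
```

```text
[0.7256 0.1398] [0.7186 0.1418] (array([0.7224, 0.1396, 0.0894]), np.float64(0.006494331323584199))
[ 0.6522 -0.1505] [ 0.6495 -0.1512] (array([ 0.6505, -0.1503,  0.0909]), np.float64(0.0025797987734660997))
[ 0.419  -0.0864] [ 0.4165 -0.0895] (array([ 0.4176, -0.0861,  0.0923]), np.float64(0.0023033497315682067))
[0.4936 0.1988] [0.4913 0.2016] (array([0.4927, 0.1992, 0.0881]), np.float64(0.002301708858810096))
c [0.5726 0.0254 0.09  ] [np.float64(0.2994769236189159), np.float64(0.2418184879532532), np.float64(0.2947768749698829), np.float64(0.23946157588370753)] [np.float64(75.79758862498727), np.float64(75.34929384081894), np.float64(-14.259927563964537), np.float64(-15.37520276425876)]
c [0.569  0.0257 0.09  ] [np.float64(0.30104587504775593), np.float64(0.24095867176532), np.float64(0.30061522522933215), np.float64(0.235017050400908)] [np.float64(76.72873005269904), np.float64(75.59828586075325), np.float64(-14.748879665259006), np.float64(-14.828789821396418)]
cover corners z.089 [array([0.649 , 0.1264]), array([0.6188, 0.0099]), array([0.5241, 0.032 ]), array([0.5546, 0.1491])]
fin top T [array([0.5959, 0.099 ]), array([0.5861, 0.0541]), array([0.571, 0.059]), array([0.583 , 0.1028])]
fin top S [array([0.5862, 0.0524]), array([0.5695, 0.0686]), array([0.5796, 0.1027]), array([0.5957, 0.098 ])]
plate top: T cover-side corners [array([ 0.5781, -0.012 ]), array([ 0.5396, -0.0035])] [array([ 0.5768, -0.0171]), array([ 0.5439, -0.0092])]
[array([ 0.5792, -0.0186]), array([ 0.5472, -0.0069])]
(array([ 0.5766, -0.0119,  0.1354]), np.float64(0.001274613803446758))
(array([ 0.5411, -0.0034,  0.1353]), np.float64(0.004230441499237309))
tray [[ 0.6432 -0.2916]
 [ 0.647  -0.4602]
 [ 0.3868 -0.4557]
 [ 0.3851 -0.2884]] [ 0.5155 -0.374   0.025 ] [np.float64(0.1687131672900007), np.float64(0.2602492186136827), np.float64(0.16733784860710155), np.float64(0.2581590337496818)]
```

```bash
cat >> h.py <<'E'
from scipy.spatial.transform import Rotation as Ro
MC=np.array([.5710,.0255,0]);A=np.radians(-14.7)
MX=np.array([np.cos(A),np.sin(A),0]);MY=np.array([-np.sin(A),np.cos(A),0]);Z=np.array([0,0,1.])
M=lambda x,y,z:MC+MX*x+MY*y+Z*z
RT=np.c_[MY,MX,-Z]
def inc(p,R=RT):
    o=bot.get_obs();C=np.array(o["tool_rot"])
    d=C.T@(np.array(p)-o["tool_pos"])*100;r=Ro.from_matrix(C.T@R).as_rotvec()
    return np.round(d,2),np.round(r,3)
def mach():
    o=bot.get_obs();d=np.array(o["tool_pos"])-MC
    print("t",o["t"],"mach xyz mm",np.round([d@MX*1e3,d@MY*1e3,d[2]*1e3],1),"F mach",np.round([np.dot(o["force"],MX),np.dot(o["force"],MY),o["force"][2]],2),"open",o["opening"],"ff",o["finger_force"])
E
python3 - <<'E'
from h import *
print(inc(M(0,-5,.2)))
E
```

```text
(array([-186.57,  386.44,    2.34]), array([-2.000e-03, -1.000e-03, -1.064e+00]))
```

Run:
```python
from h import *
print(inc(M(0,-.005,.2)))
```

```text
(array([ 55.71, -50.36,   3.13]), array([-2.000e-03, -1.000e-03, -1.064e+00]))
```

arm_command --increments '[[[4.3,-3.9,0,0,0,-0.09],[8.6,-7.8,0,0,0,-0.18],[12.9,-11.7,0,0,0,-0.27],[17.2,-15.6,0,0,0,-0.36],[21.5,-19.5,0,0,0,-0.45]]]' --claw 1 --grip_force 30

```text
t: 0.72
tool_pos: [0.3153, -0.3616, 0.2311]
tool_rot: [[0.763, 0.646, -0.0], [0.646, -0.763, 0.0], [-0.0, -0.0, -1.0]]
force: [1.0, 0.1, 0.5]
opening: 0.005
finger_force: 0.0
```

Run:
```python
from h import *
print(inc(M(0,-.005,.2)));mach()
```

```text
(array([ 44.12, -12.72,   3.11]), array([-0.   , -0.   , -0.611]))
t 0.725 mach xyz mm [-149.1 -439.3  231.1] F mach [0.9  0.37 0.48] open 0.00453952018120838 ff 0.0
```

arm_command --increments '[[[5.7,-1.6,0,0,0,-0.12],[11.4,-3.2,0,0,0,-0.24],[17.1,-4.8,0,0,0,-0.36],[22.8,-6.4,0,0,0,-0.48],[28.5,-8.0,0,0,0,-0.61]]]'

```text
t: 1.35
tool_pos: [0.4817, -0.1171, 0.2312]
tool_rot: [[0.254, 0.967, -0.0], [0.967, -0.254, -0.0], [-0.0, -0.0, -1.0]]
force: [0.4, -0.7, 0.9]
opening: -0.001
finger_force: 0.0
```

Run:
```python
from h import *
print(inc(M(0,-.005,.2)));mach()
```

```text
(array([15.57,  5.01,  3.12]), array([-0.   ,  0.   , -0.001]))
t 1.35 mach xyz mm [ -50.2 -160.6  231.2] F mach [ 0.54 -0.63  0.88] open -0.0011474282315414356 ff 0.0
```

arm_command --increments '[[[5.2,1.7,0,0,0,0],[10.4,3.4,1.0,0,0,0],[15.6,5.0,3.0,0,0,0],[15.6,5.0,3.0,0,0,0]]]'

```text
t: 1.85
tool_pos: [0.5693, 0.0246, 0.1988]
tool_rot: [[0.251, 0.968, -0.004], [0.968, -0.251, 0.003], [0.002, -0.005, -1.0]]
force: [-0.7, -0.6, 0.0]
opening: -0.002
finger_force: 0.0
```

Run:
```python
from h import *
mach()
S=bot.snapshot("side");cv2.imwrite("pics/s1.png",S[:,:,::-1])
T=bot.snapshot("top");cv2.imwrite("pics/t1.png",T[:,:,::-1])
a=cv2.resize(S[200:310,190:340,::-1],None,fx=5,fy=5,interpolation=cv2.INTER_CUBIC)
cv2.imwrite("pics/s1c.png",a)
```

```text
t 1.85 mach xyz mm [ -1.4  -1.3 198.8] F mach [-0.5  -0.7   0.03] open -0.001782543807158209 ff 0.0
```

View pics/s1c.png

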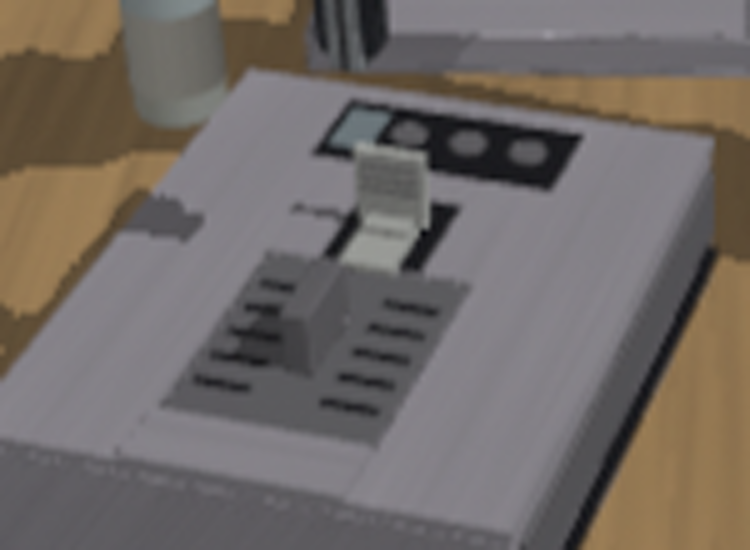

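The fingertips show at the top of the crop, about (350,60), and hang in the gap between fin and tab. The tab is unbent, and the way down is clear.

arm_command --increments '[[[-0.2,0.1,4,0,0,0],[-0.2,0.1,7,0,0,0],[-0.2,0.1,8.7,0,0,0],[-0.2,0.1,8.7,0,0,0]]]'

```text
t: 2.45
tool_pos: [0.5695, 0.0158, 0.1138]
tool_rot: [[0.259, 0.966, -0.001], [0.966, -0.259, -0.0], [-0.001, -0.001, -1.0]]
force: [-0.3, 0.5, 0.1]
opening: -0.001
finger_force: 0.0
```

Run:
```python
from h import *
mach()
```

```text
t 2.45 mach xyz mm [  1.1  -9.8 113.8] F mach [-0.38  0.45  0.11] open -0.0010867771629913196 ff 0.0
```

arm_command --increments '[[[-0.3,-0.1,0.2,0,0,0],[-0.6,-0.1,0.2,0,0,0],[-0.9,-0.1,0.2,0,0,0],[-1.1,-0.1,0.2,0,0,0]]]'

```text
t: 2.95
tool_pos: [0.5665, 0.0062, 0.1127]
tool_rot: [[0.258, 0.966, 0.001], [0.966, -0.258, -0.0], [0.0, 0.001, -1.0]]
force: [-0.3, 0.1, 1.1]
opening: -0.007
finger_force: 0.0
```

Run:
```python
from h import *
mach()
```

```text
t 2.95 mach xyz mm [  0.5 -19.8 112.7] F mach [-0.37  0.05  1.06] open -0.006921640832057355 ff 0.0
```

arm_command --increments '[[[-0.2,0,0,0,0,0],[-0.4,0,0,0,0,0],[-0.5,0,0,0,0,0],[-0.5,0,0,0,0,0]]]'

```text
t: 3.45
tool_pos: [0.565, 0.0023, 0.1122]
tool_rot: [[0.257, 0.966, 0.0], [0.966, -0.257, 0.001], [0.001, -0.0, -1.0]]
force: [0.2, 2.4, -1.7]
opening: -0.003
finger_force: 1.3
```

Run:
```python
from h import *
mach()
```

```text
t 3.45 mach xyz mm [ 1.000e-01 -2.400e+01  1.122e+02] F mach [-0.41  2.33 -1.73] open -0.0031884225337471344 ff 1.2901656911708415
```

arm_command --increments '[[[-0.15,0,0,0,0,0],[-0.3,0,0,0,0,0],[-0.4,0,0,0,0,0],[-0.4,0,0,0,0,0]]]'

```text
t: 3.95
tool_pos: [0.5639, -0.001, 0.1122]
tool_rot: [[0.257, 0.966, -0.0], [0.966, -0.257, 0.001], [0.001, -0.0, -1.0]]
force: [1.8, 6.0, -3.7]
opening: 0.002
finger_force: 2.8
```

Run:
```python
from h import *
mach()
```

```text
t 3.95 mach xyz mm [-1.000e-01 -2.750e+01  1.122e+02] F mach [ 0.21  6.25 -3.73] open 0.0018525859381892979 ff 2.7909689862281084
```

arm_command --increments '[[[-0.05,0,0,0,0,0],[-0.1,0,0,0,0,0],[-0.15,0,0,0,0,0],[-0.15,0,0,0,0,0]]]'

```text
t: 4.45
tool_pos: [0.5636, -0.002, 0.1122]
tool_rot: [[0.257, 0.967, 0.0], [0.967, -0.257, 0.002], [0.002, -0.0, -1.0]]
force: [1.8, 6.4, -4.5]
opening: 0.003
finger_force: 3.3
```

Run:
```python
from h import *
mach()
S=bot.snapshot("side")
cv2.imwrite("pics/s2c.png",cv2.resize(S[200:310,190:340,::-1],None,fx=5,fy=5,interpolation=cv2.INTER_CUBIC))
mach()
```

```text
t 4.45 mach xyz mm [ -0.2 -28.5 112.2] F mach [ 0.16  6.66 -4.55] open 0.002807457473388401 ff 3.3362744841724634
t 4.5 mach xyz mm [ -0.2 -28.4 112.2] F mach [ 0.21  7.37 -3.89] open 0.002620599005727296 ff 3.332631317898631
```

View pics/s2c.png

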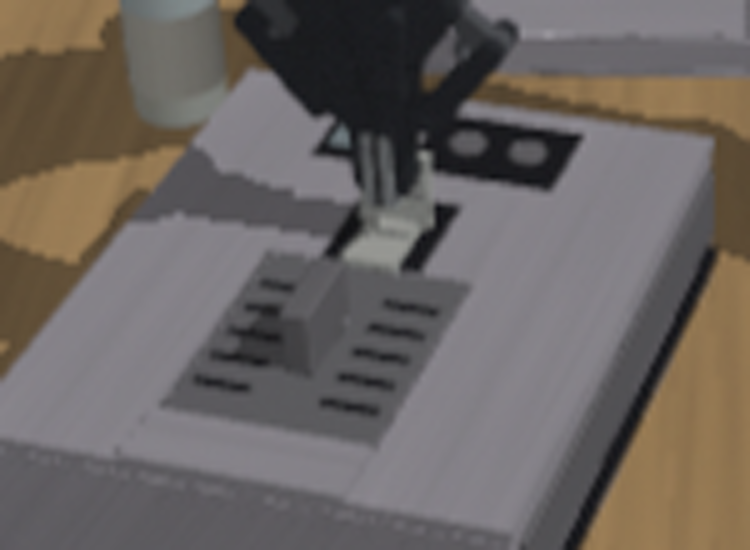

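The shut fingers bear on the thumb plate at about (395,170), and the cover is still clipped. I'll go on in 1 mm steps.

arm_command --increments '[[[-0.05,0,0.05,0,0,0],[-0.1,0,0.1,0,0,0],[-0.1,0,0.1,0,0,0]]]'

```text
t: 4.88
tool_pos: [0.5634, -0.003, 0.1114]
tool_rot: [[0.257, 0.967, 0.0], [0.967, -0.257, 0.002], [0.002, -0.0, -1.0]]
force: [1.7, 7.0, -3.0]
opening: 0.0
finger_force: 3.2
```

Run:
```python
from h import *
mach()
```

```text
t 4.875 mach xyz mm [-1.000e-01 -2.950e+01  1.114e+02] F mach [-0.07  7.18 -3.01] open 0.00019573032655766245 ff 3.2251780573278666
```

arm_command --increments '[[[-0.05,0,0.05,0,0,0],[-0.1,0,0.05,0,0,0],[-0.1,0,0.05,0,0,0]]]'

```text
t: 5.25
tool_pos: [0.5632, -0.0037, 0.1108]
tool_rot: [[0.256, 0.967, 0.0], [0.967, -0.256, 0.002], [0.002, -0.0, -1.0]]
force: [2.2, 7.8, -3.3]
opening: 0.001
finger_force: 3.5
```

Run:
```python
from h import *
mach()
S=bot.snapshot("side");T=bot.snapshot("top")
S0=cv2.imread("pics/s1.png")[:,:,::-1];T0=cv2.imread("pics/t1.png")[:,:,::-1]
# change on the cover's lip-side half, away from the arm
print(np.abs(S[258:292,222:282].astype(int)-S0[258:292,222:282]).mean())
```

```text
t 5.25 mach xyz mm [-1.000e-01 -3.020e+01  1.108e+02] F mach [ 0.19  8.11 -3.26] open 0.0007494475134620114 ff 3.5383319947868586
9.744607843137254
```

Run:
```python
from h import *
a=cv2.imread("pics/s1c.png").astype(int);b=cv2.imread("pics/s2c.png").astype(int)
s=bot.snapshot("side")[200:310,190:340,::-1];cv2.imwrite("pics/s3c.png",cv2.resize(s,None,fx=5,fy=5,interpolation=cv2.INTER_CUBIC))
c=cv2.imread("pics/s3c.png").astype(int)
r=(slice(290,460),slice(160,460))
for p,q in((a,b),(b,c)):print(np.abs(p-q)[r].mean())
mach()
```

```text
0.5778496732026144
9.854843137254901
t 5.4 mach xyz mm [ -0.2 -30.2 110.8] F mach [-0.12  7.45 -3.51] open -0.002484124273368405 ff 3.5267680417746305
```

arm_command --increments '[[[0.3,0,-0.1,0,0,0],[0.7,0,-0.2,0,0,0],[1.0,0,-1,0,0,0],[1.0,0,-4,0,0,0],[1.0,0,-8,0,0,0]]]'

```text
t: 6.02
tool_pos: [0.565, 0.0031, 0.1913]
tool_rot: [[0.259, 0.966, -0.002], [0.966, -0.259, -0.001], [-0.001, -0.002, -1.0]]
force: [0.5, -0.1, -0.2]
opening: -0.001
finger_force: 0.0
```

Run:
```python
from h import *
mach()
S=bot.snapshot("side")[200:310,190:340,::-1];T=bot.snapshot("top")[110:260,232:402,::-1]
cv2.imwrite("pics/s4c.png",cv2.resize(S,None,fx=5,fy=5,interpolation=cv2.INTER_CUBIC))
cv2.imwrite("pics/t4.png",T)
```

```text
t 6.025 mach xyz mm [-1.000e-01 -2.320e+01  1.913e+02] F mach [ 0.54  0.05 -0.15] open -0.0010974078043850214 ff 0.0
```

View pics/s4c.png

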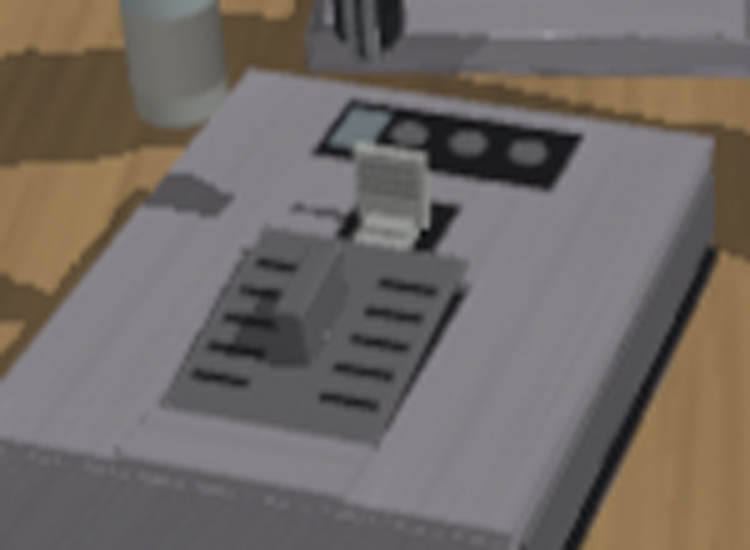

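The cover's -y edge has sprung up, with a dark gap along its right side. The tab is back at (390,190), and the fin top centre is at about (313,281) in the crop.

Run:
```python
from h import *
np.set_printoptions(precision=4,suppress=True)
S=lambda x,y:("side",190+(x-2)/5,200+(y-2)/5)
P=[onz(*S(*a),.128) for a in[(325,240),(350,252),(303,322),(275,312)]]
for p in P+[np.mean(P,0)]:
    d=p-MC;print(np.round([d@MX*1e3,d@MY*1e3],1))
# fin from top: darker/lighter profile
T=cv2.imread("pics/t4.png");cv2.imwrite("pics/t4c.png",cv2.resize(T[30:90,25:100],None,fx=8,fy=8,interpolation=cv2.INTER_CUBIC))
print(inc(M(-.001,.058,.19)))
```

```text
[ 4.3 29.2]
[-9.4 34.7]
[-9.5 87.3]
[ 4.4 83.9]
[-2.5 58.8]
(array([ 7.97, -0.43,  0.62]), array([ 0.008, -0.001, -0.005]))
```

View pics/t4c.png

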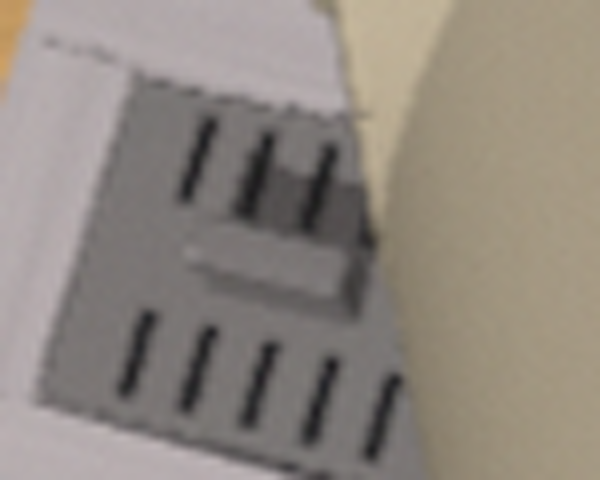

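The fin top in the top view is at crop corners (200,218)–(335,295), which agrees with the side view: fin x about -1.7 mm and y about +58 mm in machine axes. Moving above it.

arm_command --increments '[[[4,-0.2,0,0,0,0],[8,-0.5,0,0,0,0],[8,-0.5,0,0,0,0],[8,-0.5,0,0,0,0]]]' --claw 0 --grip_force 20

```text
t: 6.62
tool_pos: [0.5815, 0.0816, 0.1907]
tool_rot: [[0.259, 0.966, -0.0], [0.966, -0.259, -0.001], [-0.001, 0.0, -1.0]]
force: [0.1, -1.1, -0.5]
opening: 0.502
finger_force: 0.0
```

Run:
```python
from h import *
mach();print(inc(M(-.0017,.058,.106)))
```

```text
t 6.625 mach xyz mm [ -4.   57.  190.7] F mach [ 0.38 -1.08 -0.45] open 0.5021012767734554 ff 0.0
(array([0.11, 0.23, 8.47]), array([ 0.   ,  0.001, -0.005]))
```

arm_command --increments '[[[0.1,0.2,3,0,0,0],[0.1,0.2,6,0,0,0],[0.1,0.2,8.2,0,0,0],[0.1,0.2,8.5,0,0,0],[0.1,0.2,8.5,0,0,0]]]'

```text
t: 7.25
tool_pos: [0.5841, 0.0822, 0.1065]
tool_rot: [[0.259, 0.966, 0.001], [0.966, -0.259, -0.0], [-0.0, 0.001, -1.0]]
force: [-0.7, -0.0, -0.3]
opening: 0.498
finger_force: 0.0
```

arm_command --increments '[[[0,0,0,0,0,0],[0,0,0,0,0,0]]]' --claw 0.52

```text
t: 7.5
tool_pos: [0.5844, 0.0831, 0.1068]
tool_rot: [[0.258, 0.966, 0.002], [0.966, -0.258, 0.0], [0.001, 0.002, -1.0]]
force: [1.4, -0.1, -0.2]
opening: 0.239
finger_force: 0.4
```

Run:
```python
from h import *
mach()
```

```text
t 7.5 mach xyz mm [ -1.7  59.1 106.8] F mach [ 1.37  0.25 -0.22] open 0.2389422769348794 ff 0.39235515519976616
```

arm_command --increments '[[[0,0.1,0,0,0,0],[0,0.2,0,0,0,0],[0,0.2,0,0,0,0]]]'

```text
t: 7.88
tool_pos: [0.5856, 0.0826, 0.1058]
tool_rot: [[0.258, 0.966, -0.0], [0.966, -0.258, 0.0], [0.0, -0.0, -1.0]]
force: [-0.4, 0.2, 0.1]
opening: 0.24
finger_force: 0.0
```

arm_command --increments '[[[0,0,0,0,0,0],[0,0,0,0,0,0]]]' --claw 0.6

```text
t: 8.12
tool_pos: [0.5857, 0.0826, 0.1058]
tool_rot: [[0.258, 0.966, 0.0], [0.966, -0.258, 0.0], [0.0, 0.0, -1.0]]
force: [0.9, 1.2, -1.7]
opening: 0.201
finger_force: 0.4
```

Run:
```python
from h import *
mach()
```

```text
t 8.125 mach xyz mm [ -0.3  59.  105.8] F mach [ 0.6   1.41 -1.72] open 0.20058936779904277 ff 0.3948117233812809
```

arm_command --increments '[[[0,0,0,0,0,0],[0,0,0,0,0,0]]]' --claw 0.66

```text
t: 8.38
tool_pos: [0.5857, 0.0826, 0.1059]
tool_rot: [[0.258, 0.966, 0.0], [0.966, -0.258, 0.0], [0.0, 0.0, -1.0]]
force: [-0.0, 0.5, 0.0]
opening: 0.166
finger_force: 0.5
```

Run:
```python
from h import *
mach()
```

```text
t 8.375 mach xyz mm [ -0.3  59.  105.9] F mach [-0.15  0.46  0.04] open 0.1659654991062993 ff 0.481545589864254
```

14.1 mm open and no side force, so the gripper is centred. Closing with a light grip.

arm_command --increments '[[[0,0,0,0,0,0],[0,0,0,0,0,0],[0,0,0,0,0,0]]]' --claw 1 --grip_force 25

```text
t: 8.75
tool_pos: [0.5857, 0.0827, 0.1059]
tool_rot: [[0.258, 0.966, 0.0], [0.966, -0.258, 0.0], [0.0, 0.0, -1.0]]
force: [2.2, 0.3, 0.5]
opening: 0.159
finger_force: 27.2
```

Run:
```python
from h import *
mach()
```

```text
t 8.75 mach xyz mm [ -0.3  59.  105.9] F mach [2.05 0.81 0.53] open 0.15907410239096986 ff 27.15695947408676
```

arm_command --increments '[[[-0.15,0,-0.02,0,0,0],[-0.3,0,-0.04,0,0,0],[-0.45,0,-0.05,0,0,0],[-0.45,0,-0.05,0,0,0]]]'

```text
t: 9.25
tool_pos: [0.5845, 0.0781, 0.1064]
tool_rot: [[0.258, 0.966, 0.0], [0.966, -0.258, -0.0], [0.0, 0.0, -1.0]]
force: [1.8, 0.7, -0.4]
opening: 0.157
finger_force: 27.2
```

Run:
```python
from h import *
mach()
```

```text
t 9.25 mach xyz mm [ -0.3  54.3 106.4] F mach [ 1.55  1.08 -0.43] open 0.15737437854038544 ff 27.1702641248703
```

arm_command --increments '[[[-0.15,0,-0.02,0,0,0],[-0.3,0,-0.04,0,0,0],[-0.45,0,-0.06,0,0,0],[-0.6,0,-0.08,0,0,0],[-0.6,0,-0.08,0,0,0]]]'

```text
t: 9.88
tool_pos: [0.5828, 0.0722, 0.1072]
tool_rot: [[0.258, 0.966, -0.0], [0.966, -0.258, -0.0], [-0.0, -0.0, -1.0]]
force: [1.6, 0.7, 0.3]
opening: 0.158
finger_force: 27.2
```

Run:
```python
from h import *
mach()
```

```text
t 9.875 mach xyz mm [ -0.4  48.1 107.2] F mach [1.42 1.06 0.28] open 0.15803392376894607 ff 27.189771831035614
```

arm_command --increments '[[[-0.1,0,-0.02,0,0,0],[-0.1,0,-0.1,0,0,0],[-0.1,0,-0.25,0,0,0],[-0.1,0,-0.4,0,0,0]]]'

```text
t: 10.38
tool_pos: [0.5822, 0.0711, 0.1109]
tool_rot: [[0.258, 0.966, -0.001], [0.966, -0.258, -0.0], [-0.001, -0.001, -1.0]]
force: [0.5, 1.1, -2.1]
opening: 0.156
finger_force: 26.8
```

Run:
```python
from h import *
mach()
```

```text
t 10.375 mach xyz mm [ -0.7  47.  110.9] F mach [ 0.23  1.17 -2.13] open 0.15610653656153126 ff 26.825676262378693
```

arm_command --increments '[[[0,0,-1,0,0,0],[0,0,-2.5,0,0,0],[0,0,-5,0,0,0],[0,0,-8,0,0,0],[0,0,-8,0,0,0]]]'

```text
t: 11.0
tool_pos: [0.5842, 0.0723, 0.1948]
tool_rot: [[0.258, 0.966, 0.006], [0.966, -0.258, 0.001], [0.002, 0.005, -1.0]]
force: [0.0, 0.1, -1.8]
opening: 0.158
finger_force: 26.9
```

Run:
```python
from h import *
mach()
# tray: rim corners by tri between views + align cover with tray
S=bot.snapshot("side")
cv2.imwrite("pics/s5.png",cv2.resize(S[130:330,170:390,::-1],None,fx=3,fy=3,interpolation=cv2.INTER_CUBIC))
```

```text
t 11.0 mach xyz mm [  0.8  48.6 194.8] F mach [ 0.    0.14 -1.84] open 0.15767991659244532 ff 26.93976581096649
```

View pics/s5.png

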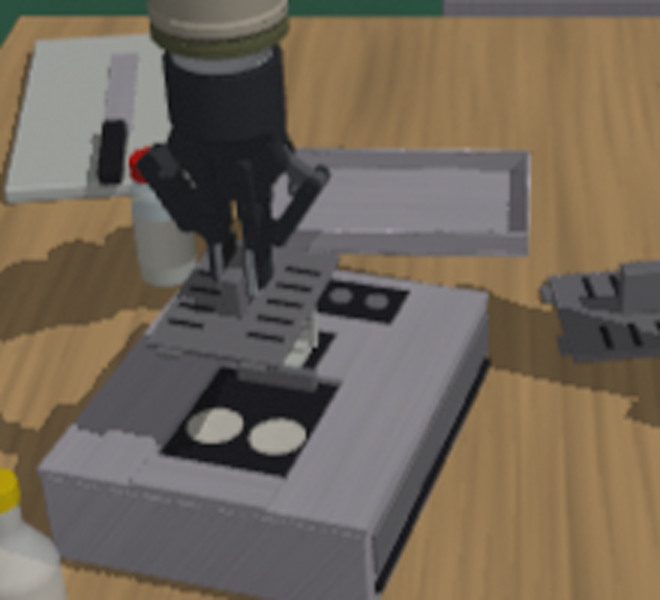

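The cover is held clear, at about (245,300) in the crop, still leaning a little. The tray behind is empty. Now I'll carry it over, turning it to lie along the tray and levelling it.

Run:
```python
from h import *
R2=np.diag([1.,-1,-1])@Ro.from_rotvec([0,.12,0]).as_matrix()
print(inc([.514,-.374,.2],R2))
```

```text
(array([-44.87,   4.8 ,  -0.75]), array([-0.077,  0.1  ,  1.309]))
```

arm_command --increments '[[[-3,0.3,-0.5,-0.008,0.01,0.1],[-7.5,0.8,-1,-0.016,0.02,0.23],[-12,1.3,-1,-0.023,0.03,0.36],[-16.5,1.8,-1,-0.031,0.04,0.49],[-21,2.2,-1,-0.038,0.05,0.62]]]'

```text
t: 11.68
tool_pos: [0.5486, -0.1384, 0.2]
tool_rot: [[0.773, 0.632, 0.057], [0.632, -0.774, 0.022], [0.058, 0.019, -0.998]]
force: [0.6, -0.6, -3.3]
opening: 0.159
finger_force: 26.8
```

Run:
```python
from h import *
R2=np.diag([1.,-1,-1])@Ro.from_rotvec([0,.12,0]).as_matrix()
mach();print(inc([.514,-.374,.2],R2))
```

```text
t 11.675 mach xyz mm [  19.9 -164.2  200. ] F mach [ 0.74 -0.39 -3.28] open 0.15879229168135017 ff 26.84803605079651
(array([-17.57,  16.06,  -0.7 ]), array([-0.042,  0.053,  0.684]))
```

arm_command --increments '[[[-4,3.6,-0.2,-0.01,0.012,0.15],[-8,7.3,-0.4,-0.02,0.024,0.3],[-12,11,-0.5,-0.03,0.036,0.45],[-15.5,14.2,-0.7,-0.036,0.045,0.6],[-17.6,16.1,-0.7,-0.042,0.053,0.684]]]'

```text
t: 12.3
tool_pos: [0.5145, -0.3758, 0.1998]
tool_rot: [[0.993, -0.002, 0.119], [-0.002, -1.0, 0.0], [0.119, -0.0, -0.993]]
force: [-0.1, -0.7, -1.8]
opening: 0.156
finger_force: 26.8
```

arm_command --increments '[[[0,0,0,0,0,0],[0,0,0,0,0,0]]]'

```text
t: 12.55
tool_pos: [0.517, -0.3712, 0.2006]
tool_rot: [[0.993, 0.008, 0.12], [0.007, -1.0, 0.002], [0.12, -0.001, -0.993]]
force: [0.9, 1.0, -1.6]
opening: 0.159
finger_force: 26.9
```

Run:
```python
from h import *
R2=np.diag([1.,-1,-1])@Ro.from_rotvec([0,.12,0]).as_matrix()
mach();print(bot.get_obs()["tool_pos"],inc([.514,-.374,.045],R2))
S=bot.snapshot("side")
cv2.imwrite("pics/s6.png",cv2.resize(S[90:230,230:390,::-1],None,fx=4,fy=4,interpolation=cv2.INTER_CUBIC))
```

```text
t 12.55 mach xyz mm [  48.4 -397.4  200.6] F mach [ 0.61  1.16 -1.56] open 0.15928597843839676 ff 26.859957575798035
[ 0.51695571 -0.37121124  0.2006275 ] (array([-2.17,  0.3 , 15.41]), array([-0.002, -0.001,  0.007]))
```

View pics/s6.png

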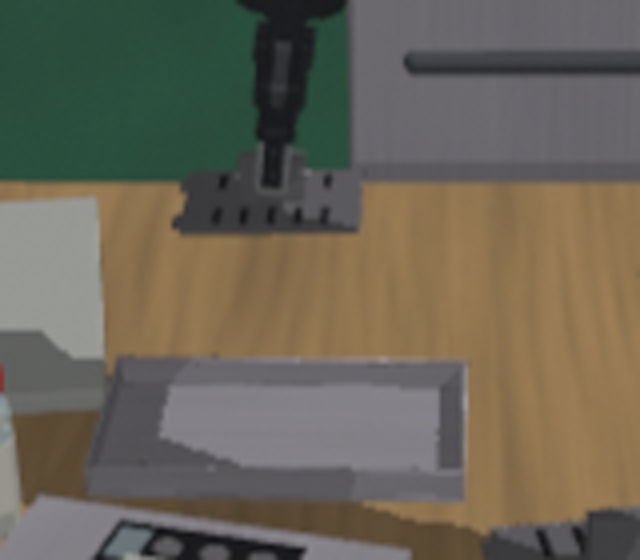

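The cover hangs level, at about (270,205) in the crop, above the tray. Lowering.

arm_command --increments '[[[-0.5,0.2,4,0,0,0],[-1.0,0.3,8,0,0,0],[-1.5,0.3,12,0,0,0],[-2.0,0.3,15,0,0,0.007],[-2.2,0.3,16,0,0,0.007]]]'

```text
t: 13.22
tool_pos: [0.5133, -0.3738, 0.0376]
tool_rot: [[0.993, 0.0, 0.118], [-0.0, -1.0, 0.003], [0.118, -0.003, -0.993]]
force: [0.2, 0.2, -2.1]
opening: 0.164
finger_force: 26.8
```

arm_command --increments '[[[-0.03,0,0.25,0,0,0],[-0.06,0,0.5,0,0,0],[-0.1,0,0.8,0,0,0],[-0.1,0,0.8,0,0,0]]]'

```text
t: 13.72
tool_pos: [0.5138, -0.3765, 0.032]
tool_rot: [[0.993, -0.003, 0.121], [-0.003, -1.0, -0.0], [0.121, -0.0, -0.993]]
force: [-0.1, 0.7, -2.0]
opening: 0.157
finger_force: 26.8
```

Run:
```python
from h import *
mach();print(bot.get_obs()["tool_pos"])
```

```text
t 13.725 mach xyz mm [  46.7 -403.4   32. ] F mach [-0.29  0.66 -2.04] open 0.15700541406131394 ff 26.79522603750229
[ 0.51376109 -0.37651957  0.03201631]
```

arm_command --increments '[[[-0.03,0,0.25,0,0,0],[-0.06,0,0.5,0,0,0],[-0.1,0,0.75,0,0,0],[-0.12,0,1.0,0,0,0],[-0.12,0,1.0,0,0,0]]]'

```text
t: 14.35
tool_pos: [0.5135, -0.3762, 0.0212]
tool_rot: [[0.993, -0.003, 0.12], [-0.003, -1.0, 0.0], [0.12, -0.001, -0.993]]
force: [-0.2, 0.5, -2.2]
opening: 0.158
finger_force: 26.8
```

Run:
```python
from h import *
mach();print(bot.get_obs()["tool_pos"])
```

```text
t 14.35 mach xyz mm [  46.3 -403.2   21.2] F mach [-0.28  0.4  -2.16] open 0.15817420248667122 ff 26.802185475826263
[ 0.51346628 -0.37622508  0.02118955]
```

arm_command --increments '[[[-0.01,0,0.1,0,0,0],[-0.02,0,0.2,0,0,0],[-0.03,0,0.3,0,0,0],[-0.03,0,0.3,0,0,0]]]'

```text
t: 14.85
tool_pos: [0.5137, -0.3763, 0.0184]
tool_rot: [[0.993, -0.003, 0.121], [-0.003, -1.0, 0.0], [0.121, -0.001, -0.993]]
force: [0.1, -0.4, -1.7]
opening: 0.158
finger_force: 26.8
```

Run:
```python
from h import *
mach();print(bot.get_obs()["tool_pos"])
```

```text
t 14.85 mach xyz mm [  46.5 -403.2   18.4] F mach [ 0.21 -0.41 -1.66] open 0.15797344543052425 ff 26.803171634674072
[ 0.51367491 -0.37630919  0.01844036]
```

arm_command --increments '[[[-0.01,0,0.1,0,0,0],[-0.02,0,0.2,0,0,0],[-0.02,0,0.2,0,0,0]]]'

```text
t: 15.22
tool_pos: [0.5139, -0.3765, 0.017]
tool_rot: [[0.993, -0.003, 0.121], [-0.003, -1.0, -0.0], [0.121, -0.0, -0.993]]
force: [-1.1, 0.5, 2.2]
opening: 0.158
finger_force: 27.5
```

Run:
```python
from h import *
mach();print(bot.get_obs()["tool_pos"])
```

```text
t 15.225 mach xyz mm [  46.8 -403.4   17. ] F mach [-1.19  0.19  2.18] open 0.1576309427397474 ff 27.477342188358307
[ 0.51394105 -0.37654186  0.01699707]
```

Touchdown: the vertical force went from -1.7 to +2.2 N. Opening partway, then withdrawing straight up.

arm_command --increments '[[[0,0,0,0,0,0],[0,0,0,0,0,0],[0,0,0,0,0,0]]]' --claw 0.1

```text
t: 15.6
tool_pos: [0.5139, -0.3763, 0.0165]
tool_rot: [[0.993, -0.003, 0.121], [-0.003, -1.0, 0.0], [0.121, -0.0, -0.993]]
force: [-0.3, -0.2, -0.4]
opening: 0.451
finger_force: 0.0
```

arm_command --increments '[[[0.3,0,-2,0,0,0],[0.6,0,-5,0,0,0],[1.2,0,-10,0,0,0],[1.9,0,-16,0,0,0],[1.9,0,-16,0,0,0]]]'

```text
t: 16.23
tool_pos: [0.5162, -0.3782, 0.1843]
tool_rot: [[0.992, -0.003, 0.129], [-0.002, -1.0, -0.006], [0.129, 0.006, -0.992]]
force: [0.6, 0.4, 0.3]
opening: 0.456
finger_force: 0.0
```

Run:
```python
from h import *
mach()
S=bot.snapshot("side")
cv2.imwrite("pics/s7.png",cv2.resize(S[90:330,150:390,::-1],None,fx=2.4,fy=2.4,interpolation=cv2.INTER_CUBIC))
```

```text
t 16.225 mach xyz mm [  49.4 -404.4  184.3] F mach [0.51 0.57 0.26] open 0.45550431395813595 ff 0.0
```

View pics/s7.png

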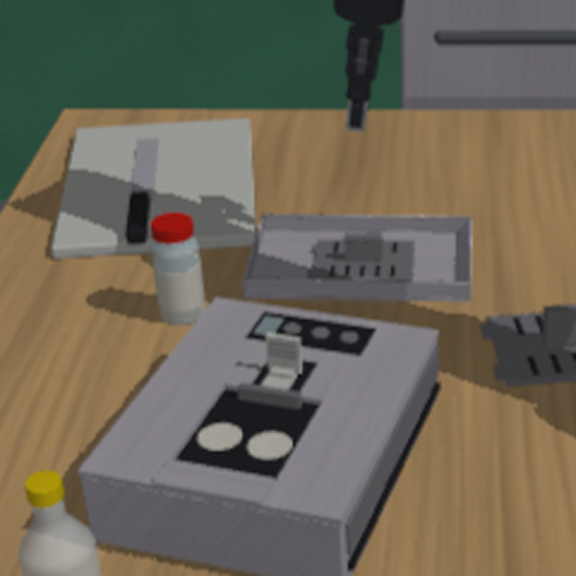

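The cover lies flat, fin up, in the middle of the tray at about (363,258). The arm is clear and the bystanders have not moved.

```bash
python3 -c "
from station import bot
print(bot.sign_off())"
```

```text
the job is handed in; nothing more can be done
None
```

The filter cover is unclipped, lifted off and lying flat, fin up, in the shallow tray; I handed the job in at about 16 s, and the hand-in call returned no verdict.

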